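Set and lock the drop guide over the scrap funnel

TASK

On the rail, slide the carriage that carries the open ring until the ring is centred over the scrap funnel (the deep one with the dark throat, not the shallow parts dish), then lock it there by turning that carriage's black clamp knob clockwise as far as it goes. Leave the other carriage (the one without a ring) and its knob as they are, and let go.

Things in the scene. Friction and masses are not known exactly. Their poses are not given: they have to be found in the camera images.
- guide_ring (a point): Centre of the top of the steel ring (90 mm outside, 70 inside; 72 mm above the bench) on an aluminium carriage. y axis: along the rail, the only way it slides (150 mm either way from the rail's middle, about 2 N until locked); x: from rail to ring; z up. The carriage block, 66 x 60 mm, top at 75 mm height, is centred 130 mm from here in -x; its knob's axis is there.
- guide_knob (a joint): Clamp knob on the ring's carriage: black bar 54 mm long, 14 thick, from 87 to 121 mm height, on a 28 mm wide hub; grip it across at 109 mm; it can also drag the carriage. Value in rad, growing clockwise from above. 0: bar along the rail (ring's y axis), free; clamps from about 0.9; 1.4: end stop, locked. Stays where left; needs 0.08 to 0.15 N m.
- funnel_mouth (a point): Centre of the mouth, 45 mm above the bench, of the fixed aluminium scrap funnel: collar 148 mm across, cone inside down to a dark throat. It lies 130 mm from the rail's centre line, so the ring (15 mm above the rim) can come exactly over it. A shallow steel dish, 130 mm across, 28 tall, is in the same line on the other half of the rail; they may swap sides.
- stop_knob_end (a point): One end of the knob bar (27 mm from its axis, at 104 mm height) on the other carriage near the rail's left (+y) end: same block and knob, no ring. Leave it: neither slid nor turned. The rail is 660 mm long, 40 wide, top 43 mm above the bench.

How it is judged:
On the way:
1. the ring is over the funnel's mouth (within 20 mm) while the knob is still unclamped (below 0.9 rad) (horizontal distance between guide_ring and funnel_mouth below 0.02 m and value of joint guide_knob below 0.9 rad), for 0.1 s.
At the end, for the whole second after the job is handed in: The ring is centred over the funnel's mouth within 15 mm and the clamp knob of its carriage is turned clockwise to more than 1.1 rad (end stop 1.4) (horizontal distance between guide_ring and funnel_mouth below 0.015 m and value of joint guide_knob above 1.1 rad); the robot touches nothing.
It fails at once if the other carriage is slid, or its knob turned (its bar's end moves more than 10 mm) (distance of stop_knob_end from where it was at the start of the episode above 0.01 m).
It also fails if it takes over 38 s, if anything falls off the work surface, if the arm or the gripper's body presses on something with over 40 N, if the wrist force passes 120 N, or if a joint passes its speed limit or range.

ROBOT

A 6-joint arm with a two-finger parallel gripper is mounted at the origin on the work surface. World frame = base frame: x ahead of the robot, y to its left, z up, the work surface at z = 0. Lengths are in m, angles in rad, forces in N, time in s.
With the tool pointing down it reaches from about 0.25 to 0.775 m from the base axis. Payload 4 kg.
Tool frame: the origin (TCP) lies on the centre line of the jaws, within the pads' length; the fingertips stand 25 mm ahead of it and the grasp point (between the pads) lies 6 mm ahead of it; z points along the fingers, y is the line along which they close (so a half turn about z gives the same grasp; the last joint's range is limited). The gripper opens to 94 mm and grips with 3 to 60 N. Pads are 16 mm wide; open, the fingers measure 119 mm over their backs; the gripper's body (75 mm by 177 mm) begins 78 mm behind the grasp point.
Start: joints at [1.048, 0.087, 1.371, -0, 1.684, -0.103], TCP at [0.224, 0.502, 0.231] pointing down, gripper open.
Joint ranges: [-3.1, 3.1], [-0.76, 2.03], [0.27, 2.55], [-1.08, 4.22], [0.17, 2.65], [-2.57, 2.57]. Speed limits (rad/s): [2.79, 2.79, 3.14, 3.14, 3.14, 3.14].

INTERFACE

Orientations are given as [roll, pitch, yaw] about the fixed x, y, z axes, in that order (R = Rz(yaw) Ry(pitch) Rx(roll)).
In Python, from bench import sensors, optics, ticket gives the robot as it stands.
- The arm moves only by the tool send_rows, never from a script. Its argument "rows" is a list of rows, each a list of 6 numbers: the shift along the world's x, y, z in mm, then the turn, a rotation vector about the world's x, y, z in rad. In form: [[x, y, z, wx, wy, wz], ...]. A call has 1 to 8 rows; each row shifts and turns the commanded pose from where the row before left it; what a row does not reach is not made up. A row lasts 1/12 s, in which the tool goes at most 41.7 mm and 7.16 degrees, less where a joint would pass 70% of its speed; a pose out of reach is approached as far as the arm can. A call is refused whole if a number of a shift passes 41.7 or a number of a turn 0.125, either way. A call with a gripper value outside its range is refused whole. "grip" is the finger opening in mm, from 0 to 94, set as the call begins (left out, the last holds). The fingers move at their own pace and stop on an object; the grip force is fixed at half the most. Time passes only in rows, so rows that do not move let the fingers close. It gives the time, the measured TCP pose, the force, the opening and the grip force at its end, in the units of the state.
- sensors.get_obs(): the state, without advancing time (a new reading comes with each control period).
- optics.snapshot(name): name is "scene" or "top" or "wrist"; returns the picture (384x512x3 uint8, red, green, blue); there is no depth.
- optics.camera_model(name): a dict with "vertical_fov" (degrees; the focal length in pixels is half the picture's height over the tangent of half this angle, whatever the lens; pixels are square), "cx", "cy" (the principal point, pixels), "R" (3x3) and "t" (3): a world point X has camera coordinates R X + t. Camera axes: x right, y down, z forward; pixel columns grow to the right and rows downward; lengths in m; the calibration is good to about 2 mm. A picture is of the moment at which its call begins: read the wrist's pose just before it. camera_model takes no time and is no camera call; for the wrist camera it gives the pose at the moment of the call.
- ticket.close_job(): hands the job in; it is judged then, once.
The state is a dict: "time": time; "joint_positions": joint angles; "qvel": joint speeds; "joint_torque": joint torques, N m; "tool_pos": TCP position; "ee_rot": TCP orientation; "wrist_force": force on the tool from outside, world axes, zero at the start; "wrist_torque": the same for the moment, N m; "width": finger opening in m; "finger_force": force on a finger pad.
Only numpy, scipy, OpenCV 4.12 (cv2) and the standard library are available. Lean on these libraries where they do the work, as an engineer would, in place of code of your own. Each camera call takes 0.05 s, during which the arm holds its last target. There are 200 camera calls.

## Working session

There is one attempt and no reset: what is moved stays moved. The work goes in short steps, Python scripts to look and compute and a tool call to move; the robot and the scene stay as the last step left them, time stands still between calls to the robot, and variables do not carry over. Pictures are saved under pics/ and viewed, at most 10 in all, crops included, and the job is handed in when it is done.

Besides the shell and the picture viewer there is one more tool, called after "Call:" as name([rows], argument=value, ...), one row to a line, values as JSON. send_rows: Moves the arm, as the interface text tells. Its arguments: {"type":"object","properties":{"rows":{"type":"array"},"grip":{"type":"number"}},"required":["rows"]}

```bash
mkdir -p pics
cat > h.py <<'E'
import numpy as np, cv2
from bench import sensors, optics, ticket
def ray(name_or_m,u,v,z):
    m=optics.camera_model(name_or_m) if isinstance(name_or_m,str) else name_or_m
    f=192/np.tan(np.radians(m["vertical_fov"])/2)
    R=np.array(m["R"]);t=np.array(m["t"]);C=-R.T@t
    d=R.T@np.array([(u-m["cx"])/f,(v-m["cy"])/f,1.])
    return C+d*(z-C[2])/d[2]
def proj(m,X):
    f=192/np.tan(np.radians(m["vertical_fov"])/2)
    p=np.array(m["R"])@np.array(X)+np.array(m["t"]); return p[:2]/p[2]*f+[m["cx"],m["cy"]]
E
python3 - <<'E'
from h import *
for n in("scene","top"):
    im=optics.snapshot(n); cv2.imwrite(f"pics/{n}0.png",im[:,:,::-1]); m=optics.camera_model(n); print(n,m)
    R=np.array(m["R"]);print(-R.T@np.array(m["t"]))
E
```

```text
scene {'vertical_fov': 53.50854878789586, 'cx': 251.35760836895278, 'cy': 190.82147863467046, 'R': array([[ 0.85116655,  0.52477515, -0.01124918],
       [ 0.28785376, -0.48459522, -0.82601918],
       [-0.43892564,  0.69984178, -0.56352974]]), 't': array([-0.53638166, -0.02602254,  0.88171488])}
[ 0.85104808 -0.34819154  0.46934359]
top {'vertical_fov': 55.933148026974365, 'cx': 260.9730230509198, 'cy': 198.31802068036444, 'R': array([[ 0.02748674, -0.9996189 ,  0.00255523],
       [-0.98423847, -0.02751037, -0.17469351],
       [ 0.17469723,  0.0022868 , -0.98461954]]), 't': array([0.09625586, 0.59230823, 0.66975774])}
[0.46332196 0.1109822  0.76268301]
```

View pics/top0.png

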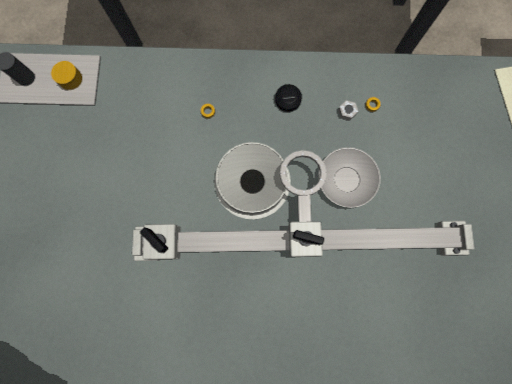

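View pics/scene0.png

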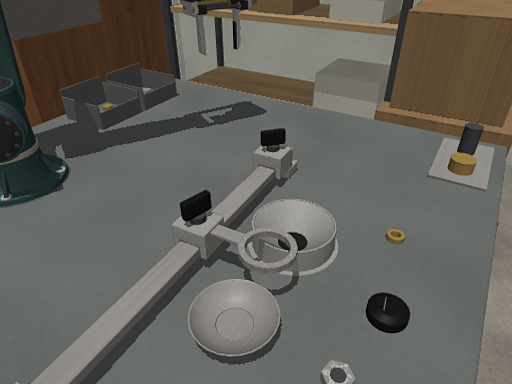

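The top view shows the stop carriage at (154,240), the ring carriage's knob at (308,238), the ring at (302,173), the funnel with its dark throat at (253,179), and the dish at (348,178). So the ring carriage has to slide left (+y).

```bash
cat >> h.py <<'E'
from scipy.optimize import least_squares
def radial(g,m,u,v,z,r,tol=.008,angs=np.arange(0,360,4)):
    """strongest radial edge near radius r (m) at height z, then robust circle fit with known r"""
    c=ray(m,u,v,z); P=[]
    for a in np.radians(angs):
        rr=np.arange(r-tol,r+tol,.0005)
        px=np.array([proj(m,c+[q*np.cos(a),q*np.sin(a),0]) for q in rr]).astype(np.float32)
        val=cv2.remap(g,px[:,:1],px[:,1:],cv2.INTER_LINEAR).ravel()
        d=np.abs(val[4:]-val[:-4]); k=d.argmax()
        if d[k]>12: P.append(c[:2]+(rr[k+2])*np.array([np.cos(a),np.sin(a)]))
    P=np.array(P)
    s=least_squares(lambda x:np.hypot(*(P-x[:2]).T)-x[2],[c[0],c[1],r],loss="soft_l1",f_scale=.001)
    return s.x,len(P),np.median(abs(s.fun))
def knob(im,m,u,v,z=.121,w=30):
    g=im.max(2); M=np.zeros_like(g); s=np.s_[int(v)-w:int(v)+w,int(u)-w:int(u)+w]; M[s]=(g[s]<45)*255
    cs,_=cv2.findContours(M,cv2.RETR_EXTERNAL,cv2.CHAIN_APPROX_NONE); c=max(cs,key=cv2.contourArea)
    P=np.array([ray(m,*p[0],z)[:2] for p in c],np.float32)*1000
    return cv2.minAreaRect(P), cv2.minAreaRect(c)
E
python3 - <<'E'
from h import *
im=cv2.imread("pics/top0.png"); m=optics.camera_model("top"); g=cv2.cvtColor(im,cv2.COLOR_BGR2GRAY).astype(np.float32)
print("ring",radial(g,m,302.5,173,.072,.045)); print("ring in",radial(g,m,302.5,173,.072,.035,.005))
for c in((253,178),(253,180)): print("funnel",radial(g,m,*c,.045,.074))
M=(g<35).astype(np.uint8)[160:200,235:275]; c=cv2.moments(M,True); u,v=c["m10"]/c["m00"]+235,c["m01"]/c["m00"]+160; print("throat",u,v,[ray(m,u,v,z).round(4) for z in(0,.02)])
print("guide",knob(im,m,308,238)); print("stop",knob(im,m,154,240))
# rail edges at z=.043
for cols in(range(190,280,6),range(335,440,6)):
  P=[]
  for u in cols:
    col=g[215:265,u]; d=np.diff(col); a=d.argmax()+215.5; b=d.argmin()+215.5; P.append([*ray(m,u,a,.043)[:2],*ray(m,u,b,.043)[:2]])
  P=np.array(P); print("rail",np.polyfit(P[:,1],P[:,0],1),np.polyfit(P[:,3],P[:,2],1), (P[0]*1000).round(),(P[-1]*1000).round())
cv2.imwrite("pics/crop0.png",cv2.resize(im[130:270,120:390],None,fx=2.9,fy=2.9,interpolation=cv2.INTER_CUBIC))
E
```

```text
ring (array([0.63623882, 0.03507792, 0.0420584 ]), 90, np.float64(0.0016070363714161678))
ring in (array([0.64031563, 0.03125665, 0.03483611]), 86, np.float64(0.0004011962875662238))
funnel (array([0.63485303, 0.13242129, 0.07402111]), 90, np.float64(0.0009568901859590556))
funnel (array([0.63319721, 0.13162766, 0.07434184]), 89, np.float64(0.0014073093703198952))
throat 252.9842931937173 180.90575916230367 [array([0.6364, 0.1311, 0.    ]), array([0.6318, 0.1305, 0.02  ])]
guide (((505.0997009277344, 30.147354125976562), (51.05476379394531, 12.000720024108887), 65.77642059326172), ((306.4233093261719, 239.7431640625), (29.101163864135742, 6.7433929443359375), 25.64100456237793))
stop (((497.74395751953125, 299.68634033203125), (54.97187042236328, 16.968122482299805), 48.040042877197266), ((153.75, 239.75001525878906), (30.40559196472168, 9.899494171142578), 45.0))
rail [-0.20369119  0.55118791] [-0.26749923  0.5383153 ] [479. 249. 481. 249.] [527.  85. 489.  84.]
rail [-0.04125847  0.52657833] [-0.04140406  0.4926289 ] [532. -36. 495. -36.] [ 542. -240.  502. -238.]
```

View pics/crop0.png

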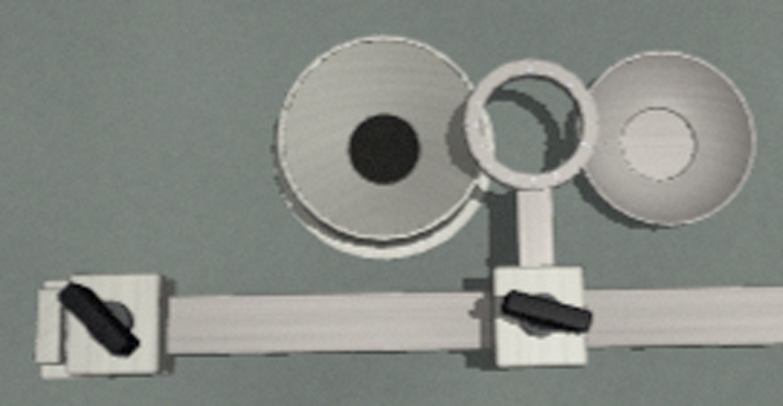

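The crop puts the guide knob's bar from (503,303) to (591,318), only slightly clockwise of the rail. The hub is contaminating my mask, so I'll use a stricter one. I'll also check the wrist view and the tool's yaw.

Run:
```python
from h import *
from scipy.spatial.transform import Rotation as Ro
im=cv2.imread("pics/top0.png"); m=optics.camera_model("top"); 
a=ray(m,120+503/2.9,130+303/2.9,.115);b=ray(m,120+591/2.9,130+318/2.9,.115);print("bar",a,b,(a+b)/2,np.linalg.norm(a-b))
for t in(25,30,35):
    g=im.max(2)[220:256,290:326]; M=(g<t).astype(np.uint8); cs,_=cv2.findContours(M,cv2.RETR_EXTERNAL,cv2.CHAIN_APPROX_NONE); c=max(cs,key=cv2.contourArea)
    P=np.array([ray(m,p[0][0]+290,p[0][1]+220,.115)[:2] for p in c],np.float32)*1000; print(t,cv2.minAreaRect(P))
    l=cv2.fitLine(P,cv2.DIST_L2,0,.01,.01).ravel(); print(l, np.arctan2(l[0],l[1]))
o=sensors.get_obs(); print(o["ee_rot"],Ro.from_euler("xyz",o["ee_rot"]).as_matrix().round(3) if len(np.ravel(o["ee_rot"]))==3 else o["ee_rot"],o["time"],o["width"],o["tool_pos"])
```

```text
bar [0.51422012 0.05264506 0.115     ] [ 0.50651136 -0.00158218  0.115     ] [0.51036574 0.02553144 0.115     ] 0.05477242982511383
25 ((505.5638427734375, 31.56553840637207), (46.35825729370117, 6.623538017272949), 68.86229705810547)
[2.7494863e-01 9.6145892e-01 5.0582001e+02 3.2991619e+01] 0.2785363
30 ((505.7015075683594, 30.972272872924805), (48.34613037109375, 9.042011260986328), 66.82195281982422)
[3.0214196e-01 9.5326293e-01 5.0622214e+02 3.3029877e+01] 0.30693883
35 ((505.64776611328125, 30.04477882385254), (49.98101806640625, 9.132633209228516), 67.70633697509766)
[2.9201812e-01 9.5641279e-01 5.0606201e+02 3.2160580e+01] 0.29633623
[-3.13963081e+00 -2.29109056e-04  2.72173901e+00] [[-0.913  0.408 -0.001]
 [ 0.408  0.913 -0.002]
 [ 0.    -0.002 -1.   ]] 0.1 0.09390880847290166 [0.22395801 0.50186586 0.22942271]
```

Call:
send_rows([
  [18, -30, 0, 0, 0, -0.081],
  [18, -30, 0, 0, 0, -0.081],
  [18, -30, 0, 0, 0, -0.081],
  [18, -30, 0, 0, 0, -0.081],
  [18, -30, 0, 0, 0, -0.081],
  [18, -30, 0, 0, 0, -0.081],
  [18, -30, 0, 0, 0, -0.081],
  [18, -30, 0, 0, 0, -0.081],
], grip=80)

```text
time: 0.77
tool_pos: [0.3684, 0.2606, 0.2301]
ee_rot: [-3.141, 0.0, 2.07]
wrist_force: [1.1, 0.0, -0.1]
width: 0.0801
finger_force: 0.0
```

Call:
send_rows([
  [18, -30, 0, 0, 0, -0.081],
  [18, -30, 0, 0, 0, -0.081],
  [18, -30, 0, 0, 0, -0.081],
  [18, -30, 0, 0, 0, -0.081],
  [18, -30, 0, 0, 0, -0.081],
  [18, -30, 0, 0, 0, -0.081],
  [17, -28, 0, 0, 0, -0.081],
  [17, -28, 0, 0, 0, -0.081],
])

```text
time: 1.43
tool_pos: [0.5105, 0.0245, 0.23]
ee_rot: [-3.141, -0.0, 1.421]
wrist_force: [0.3, 1.5, 0.2]
width: 0.0803
finger_force: 0.0
```

Call:
send_rows([
  [0, 0, 0, 0, 0, 0],
  [0, 0, 0, 0, 0, 0],
])

```text
time: 1.6
tool_pos: [0.5103, 0.025, 0.2295]
ee_rot: [-3.139, -0.0, 1.423]
wrist_force: [-0.1, -0.0, -0.2]
width: 0.08
finger_force: 0.0
```

Run:
```python
from h import *
im=optics.snapshot("wrist"); cv2.imwrite("pics/w1.png",im[:,:,::-1]); m=optics.camera_model("wrist"); np.save("pics/m1.npy",m,allow_pickle=True)
o=sensors.get_obs(); print(o["tool_pos"],o["ee_rot"],o["joint_positions"],proj(m,[.5104,.0255,.121]),proj(m,o["tool_pos"]+np.array([0,0,-.1])))
```

```text
[0.50989195 0.02605767 0.22972926] [-3.13973900e+00 -4.20951305e-04  1.42532660e+00] [-6.03979522e-02  5.26353597e-04  1.46226310e+00  5.80428394e-04
  1.68061437e+00  8.51344745e-02] [250.43028173 193.85941894] [249.76243719 195.93500582]
```

View pics/w1.png

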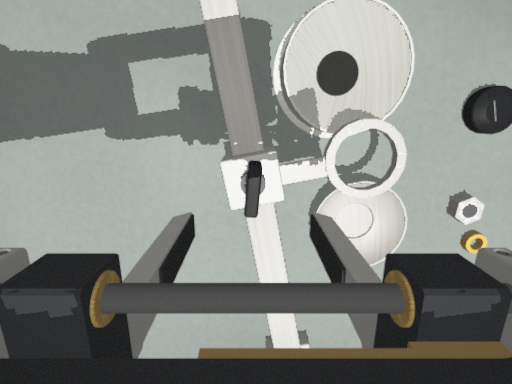

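The wrist view shows the bar upright in the image, about (254,162) to (252,215), square to the jaws. The ring is at (366,158), and the funnel throat is at (337,72). I'll refine these positions.

Run:
```python
from h import *
im=cv2.imread("pics/w1.png"); m=np.load("pics/m1.npy",allow_pickle=True).item()
g=cv2.cvtColor(im,cv2.COLOR_BGR2GRAY).astype(np.float32)
print("ring",radial(g,m,366,158,.072,.045,.005)); print("ring in",radial(g,m,366,158,.072,.035,.005))
print("funnel",radial(g,m,348,66,.045,.074))
for p in((255,162),(252,215),(254,188)): print(ray(m,*p,.119))
M=im.max(2)[155:220,235:275]<30; ys,xs=np.nonzero(M); print(xs.min()+235,xs.max()+235,ys.min()+155,ys.max()+155,xs.mean()+235,ys.mean()+155)
print(ray(m,xs.mean()+235,ys.mean()+155,.117))
```

```text
ring (array([0.64247129, 0.03280335, 0.04535609]), 79, np.float64(0.0002348760757832566))
ring in (array([0.64253266, 0.03245342, 0.03475921]), 90, np.float64(0.0003073848251972343))
funnel (array([0.63692099, 0.13372568, 0.07317908]), 90, np.float64(0.0011177679264525314))
[0.51930114 0.055814   0.119     ]
[0.50862512 0.00269773 0.119     ]
[0.5146581  0.03036021 0.119     ]
249 260 161 174 254.95238095238096 163.85714285714286
[0.51896893 0.05368088 0.117     ]
```

Call:
send_rows([
  [1, 0.5, -24, 0, 0, -0.025],
  [1, 0.5, -24, 0, 0, -0.025],
  [0, 0, -24, 0, 0, 0],
  [0, 0, -22, 0, 0, 0],
  [0, 0, -15, 0, 0, 0],
  [0, 0, -6, 0, 0, 0],
  [0, 0, 0, 0, 0, 0],
])

```text
time: 2.23
tool_pos: [0.5104, 0.0286, 0.1137]
ee_rot: [-3.138, 0.0, 1.378]
wrist_force: [0.1, -0.4, 0.1]
width: 0.0802
finger_force: 0.0
```

Call:
send_rows([
  [0, 0, 0, 0, 0, 0],
  [0, 0, 0, 0, 0, 0],
  [0, 0, 0, 0, 0, 0],
  [0, 0, 0, 0, 0, 0],
  [0, 0, 0, 0, 0, 0],
  [0, 0, 0, 0, 0, 0],
  [0, 0, 0, 0, 0, 0],
  [0, 0, 0, 0, 0, 0],
], grip=5)

```text
time: 2.9
tool_pos: [0.5122, 0.0272, 0.1156]
ee_rot: [3.141, -0.0, 1.376]
wrist_force: [-0.3, -0.6, -0.9]
width: 0.0302
finger_force: 0.0
```

Call:
send_rows([
  [0, 0, 0, 0, 0, 0],
  [0, 0, 0, 0, 0, 0],
  [0, 0, 0, 0, 0, 0],
  [0, 0, 0, 0, 0, 0],
  [0, 0, 0, 0, 0, 0],
])

```text
time: 3.32
tool_pos: [0.5114, 0.0274, 0.1154]
ee_rot: [-3.14, 0.0, 1.376]
wrist_force: [-3.9, 0.6, 1.9]
width: 0.0136
finger_force: 29.8
```

Call:
send_rows([
  [-0.2, 6, 0, 0, 0, 0],
  [-0.5, 12, 0, 0, 0, 0],
  [-0.7, 16, 0, 0, 0, 0],
  [-0.7, 17, 0, 0, 0, 0],
  [-0.7, 17, 0, 0, 0, 0],
  [-0.7, 16, 0, 0, 0, 0],
  [-0.5, 11, 0, 0, 0, 0],
  [-0.2, 6, 0, 0, 0, 0],
])

```text
time: 3.98
tool_pos: [0.5069, 0.1292, 0.1154]
ee_rot: [-3.139, 0.001, 1.377]
wrist_force: [-5.6, -1.3, 4.0]
width: 0.0139
finger_force: 29.7
```

Call:
send_rows([
  [0, 0, 0, 0, 0, 0],
  [0, 0, 0, 0, 0, 0],
  [0, 0, 0, 0, 0, 0],
])

```text
time: 4.23
tool_pos: [0.5068, 0.1293, 0.1154]
ee_rot: [-3.139, -0.001, 1.377]
wrist_force: [-5.8, 1.5, 2.3]
width: 0.0137
finger_force: 29.7
```

Run:
```python
from h import *
for n in("top","wrist","scene"):
    m=optics.camera_model(n); im=optics.snapshot(n); cv2.imwrite(f"pics/{n}2.png",im[:,:,::-1]); np.save(f"pics/{n}2.npy",m,allow_pickle=True)
a=cv2.resize(cv2.imread("pics/top2.png")[100:290,110:370],None,fx=2,fy=2); b=cv2.imread("pics/wrist2.png")[:,:280]
cv2.imwrite("pics/c2.png",np.hstack([a[:380],cv2.imread("pics/wrist2.png")[:380,200:480]]))
o=sensors.get_obs();print(o["tool_pos"],o["ee_rot"],o["wrist_force"])
```

```text
[0.50687684 0.12915874 0.1154292 ] [-3.13886512e+00 -1.01939528e-03  1.37622027e+00] [-6.60758773  1.62692881  2.85886516]
```

View pics/c2.png

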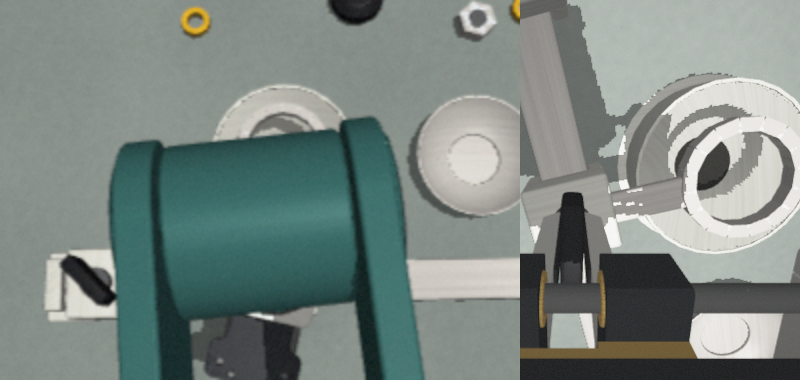

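The arm hides the ring in the top view. The wrist view shows the ring at about (425,185), with the funnel rim around it. I'll measure from the wrist view.

Run:
```python
from h import *
im=cv2.imread("pics/wrist2.png"); m=np.load("pics/wrist2.npy",allow_pickle=True).item()
g=cv2.cvtColor(im,cv2.COLOR_BGR2GRAY).astype(np.float32)
for dc in((425,185),(422,188)):
  print("ring",radial(g,m,*dc,.072,.045,.006)); print("ring in",radial(g,m,*dc,.072,.035,.005))
c=proj(m,[.636,.133,.045]); print(c)
for e in((0,0),(3,0),(0,3)): print("funnel",radial(g,m,c[0]+e[0],c[1]+e[1],.045,.074,.010))
```

```text
ring (array([0.63946251, 0.13179679, 0.04615043]), 89, np.float64(0.0011581301213905923))
ring in (array([0.63778626, 0.13315597, 0.03495896]), 89, np.float64(0.0002083758955167686))
ring (array([0.63702559, 0.12501204, 0.0444342 ]), 86, np.float64(0.0024789126614840028))
ring in (array([0.63654643, 0.13073134, 0.03473274]), 79, np.float64(0.0012049848446475386))
[402.87389294 173.09617421]
funnel (array([0.63538069, 0.13338891, 0.07346292]), 89, np.float64(0.0013125975140028528))
funnel (array([0.63664916, 0.13310741, 0.07306078]), 88, np.float64(0.0007879037310872111))
funnel (array([0.63613607, 0.13309453, 0.07307999]), 87, np.float64(0.0008582680613749005))
```

Call:
send_rows([
  [0, 0, 0, 0, 0, -0.06],
  [0, 0, 0, 0, 0, -0.1],
  [0, 0, 0, 0, 0, -0.1],
  [0, 0, 0, 0, 0, -0.1],
  [0, 0, 0, 0, 0, -0.1],
  [0, 0, 0, 0, 0, -0.1],
])

```text
time: 4.88
tool_pos: [0.5082, 0.1283, 0.1155]
ee_rot: [3.141, -0.0, 0.811]
wrist_force: [-2.3, -1.4, 1.2]
width: 0.0141
finger_force: 29.9
```

Call:
send_rows([
  [0, 0, 0, 0, 0, -0.1],
  [0, 0, 0, 0, 0, -0.1],
  [0, 0, 0, 0, 0, -0.1],
  [0, 0, 0, 0, 0, -0.1],
  [0, 0, 0, 0, 0, -0.1],
  [0, 0, 0, 0, 0, -0.06],
  [0, 0, 0, 0, 0, 0],
  [0, 0, 0, 0, 0, 0],
])

```text
time: 5.55
tool_pos: [0.5089, 0.127, 0.1155]
ee_rot: [3.139, -0.001, 0.257]
wrist_force: [0.6, -5.1, -0.1]
width: 0.0138
finger_force: 29.9
```

Run:
```python
from h import *
o=sensors.get_obs();print({k:np.round(o[k],3) for k in("time","tool_pos","ee_rot","joint_positions","wrist_force","wrist_torque","width")})
```

```text
{'time': np.float64(5.55), 'tool_pos': array([0.509, 0.127, 0.115]), 'ee_rot': array([ 3.139e+00, -1.000e-03,  2.570e-01]), 'joint_positions': array([ 0.138,  0.082,  1.608, -0.003,  1.451,  1.453]), 'wrist_force': array([ 0.649, -5.124, -0.134]), 'wrist_torque': array([-0.914, -0.055, -0.028]), 'width': np.float64(0.014)}
```

Call:
send_rows([
  [0, 0, 0, 0, 0, -0.04],
  [0, 0, 0, 0, 0, -0.04],
  [0, 0, 0, 0, 0, 0],
  [0, 0, 0, 0, 0, 0],
])

```text
time: 5.88
tool_pos: [0.5092, 0.1269, 0.1155]
ee_rot: [3.138, -0.002, 0.178]
wrist_force: [1.5, -4.7, -1.1]
width: 0.014
finger_force: 30.4
```

Run:
```python
from h import *
n="wrist";m=optics.camera_model(n); im=optics.snapshot(n); cv2.imwrite(f"pics/w3.png",im[:,:,::-1]); np.save("pics/w3.npy",m,allow_pickle=True)
o=sensors.get_obs();print({k:np.round(o[k],3) for k in("time","tool_pos","ee_rot","wrist_force","wrist_torque")})
```

```text
{'time': np.float64(5.933), 'tool_pos': array([0.509, 0.127, 0.115]), 'ee_rot': array([ 3.138e+00, -2.000e-03,  1.790e-01]), 'wrist_force': array([ 2.518, -5.492, -1.005]), 'wrist_torque': array([-1.028, -0.175,  0.618])}
```

The torque has risen to 0.6 N m, so the knob is at its end stop. Next I'll release and lift away.

Call:
send_rows([
  [0, 0, 0, 0, 0, 0],
  [0, 0, 0, 0, 0, 0],
  [0, 0, 0, 0, 0, 0],
  [0, 0, 0, 0, 0, 0],
  [0, 0, 0, 0, 0, 0],
  [0, 0, 0, 0, 0, 0],
  [0, 0, 0, 0, 0, 0],
], grip=50)

```text
time: 6.52
tool_pos: [0.508, 0.1284, 0.1155]
ee_rot: [-3.141, -0.0, 0.176]
wrist_force: [0.9, -0.1, -0.2]
width: 0.0497
finger_force: 0.0
```

Call:
send_rows([
  [0, 0, 10, 0, 0, 0],
  [0, 0, 20, 0, 0, 0],
  [0, 0, 25, 0, 0, 0],
  [0, 0, 25, 0, 0, 0],
  [0, 0, 25, 0, 0, 0],
  [0, 0, 25, 0, 0, 0],
  [0, 0, 20, 0, 0, 0],
  [0, 0, 0, 0, 0, 0],
])

```text
time: 7.18
tool_pos: [0.5099, 0.1286, 0.2719]
ee_rot: [3.141, -0.011, 0.176]
wrist_force: [0.5, -0.2, -0.0]
width: 0.0502
finger_force: 0.0
```

Call:
send_rows([
  [-25, 0, 0, 0, 0, 0],
  [-25, 0, 0, 0, 0, 0],
  [-25, 0, 0, 0, 0, 0],
  [-25, 0, 0, 0, 0, 0],
  [-25, 0, 0, 0, 0, 0],
  [-15, 0, 0, 0, 0, 0],
  [0, 0, 0, 0, 0, 0],
  [0, 0, 0, 0, 0, 0],
])

```text
time: 7.85
tool_pos: [0.3677, 0.1283, 0.2651]
ee_rot: [3.141, -0.001, 0.176]
wrist_force: [-0.0, -0.3, -0.6]
width: 0.0494
finger_force: 0.0
```

Run:
```python
from h import *
for n in("top","wrist"):
    m=optics.camera_model(n); im=optics.snapshot(n); cv2.imwrite(f"pics/{n}4.png",im[:,:,::-1]); np.save(f"pics/{n}4.npy",m,allow_pickle=True)
cv2.imwrite("pics/c4.png",np.hstack([cv2.imread("pics/top4.png")[:,100:480],cv2.imread("pics/wrist4.png")[:,90:500]]))
```

```text
(no output)
```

View pics/c4.png

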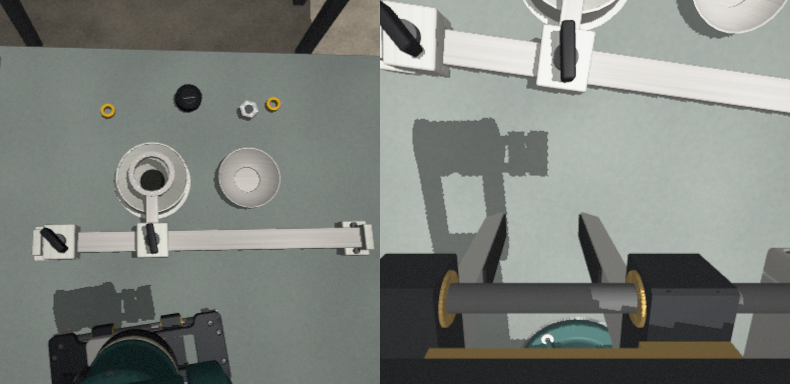

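The top view now shows the ring over the funnel throat, near (252,175). The knob bar crosses the rail and the stop carriage hasn't moved. I'll do a numeric check before handing in.

Run:
```python
from h import *
im=cv2.imread("pics/top4.png"); m=np.load("pics/top4.npy",allow_pickle=True).item(); g=cv2.cvtColor(im,cv2.COLOR_BGR2GRAY).astype(np.float32)
for c in((251,173),(252,175)): print("ring",radial(g,m,*c,.072,.045,.005),radial(g,m,*c,.072,.035,.005))
print("funnel",radial(g,m,253,178,.045,.074))
print("stop before/after",knob(cv2.imread("pics/top0.png"),m,154,240)[0],knob(im,m,154,240)[0],"guide",knob(im,m,251,238)[0])
```

```text
ring (array([0.63578927, 0.13334117, 0.04518406]), 71, np.float64(0.00046953075770604646)) (array([0.6360213 , 0.13323837, 0.03501376]), 86, np.float64(0.0005435882688086952))
ring (array([0.63363573, 0.1322363 , 0.04390427]), 88, np.float64(0.001337132665326271)) (array([0.6355975 , 0.13288474, 0.03478853]), 86, np.float64(0.0005015919903999071))
funnel (array([0.63481924, 0.13220107, 0.07416559]), 85, np.float64(0.0008917732981986726))
stop before/after ((497.74395751953125, 299.68634033203125), (54.97187042236328, 16.968122482299805), 48.040042877197266) ((497.7441101074219, 299.6863098144531), (54.971858978271484, 16.968135833740234), 48.03997802734375) guide ((504.952392578125, 130.91827392578125), (51.24432373046875, 9.099753379821777), 13.95124626159668)
```

```bash
python3 -c "
from bench import ticket; print(ticket.close_job())"
```

```text
the job is handed in; nothing more can be done
None
```

The job is handed in: the ring sits within about 2 mm of the funnel's centre, its knob is turned clockwise to the end stop, the gripper is clear, and the other carriage and its knob have not moved.

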